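Lock a sample jar into a toggle-clamp fixture

ROBOT

A 6-joint arm with a two-finger parallel gripper is mounted at the origin on a cart in front of the work surface, level with it; the furniture and walls round the work are solid. World frame = base frame: x ahead of the robot, y to its left, z up, the work surface at z = 0. Lengths are in m, angles in degrees, forces in N, time in s.
With the tool pointing down it reaches from about 0.25 to 0.725 m from the base axis. Payload 9.7 kg.
Tool frame: the origin (TCP) lies between the finger pads; the fingertips stand 17 mm ahead of it and the grasp point (between the pads) lies 2 mm behind it; z points along the fingers, y is the direction in which the jaws open and shut (so a half turn about z gives the same grasp; the last joint's range is limited). The gripper opens to 85 mm and grips with 20 to 120 N. Pads are 22 mm wide; open, the fingers measure 114 mm over their backs; the gripper's body (76 mm by 85 mm) begins 54 mm behind the grasp point. The pads swing forward as they close: fully open they stand 13 mm farther back than shut.
Start: joints at [65.26, 4.979, 10.078, 95.1, 0, 90], TCP at [0.23, 0.5, 0.248] pointing down, gripper open.
Joint ranges: [-179.16, 179.16], [-48.56, 103.87], [-65.8, 70.77], [-126.05, 130.52], [-82.76, 87.17], [-180, 180]. Speed limits (degrees/s): [127.2, 127.2, 147.25, 180, 180, 180].

INTERFACE

Orientations are given as [roll, pitch, yaw] about the fixed x, y, z axes, in that order (R = Rz(yaw) Ry(pitch) Rx(roll)).
In Python, from workcell import monitor, cams, order gives the robot as it stands. The module is installed in compiled form; this text tells all that it offers.
- The arm moves only by the shell command python3 -m handwheel 'ROWS' [OPENING] [FORCE]. ROWS is JSON, a list of rows, each a list of 6 numbers: the shift along the tool's x, y, z in m, then the turn, a rotation vector about the tool's x, y, z in degrees. In form: [[tx, ty, tz, wx, wy, wz], ...]. A call has exactly 8 rows; each row shifts and turns the commanded pose from where the row before left it, along the tool's axes as they then stand; what a row does not reach is not made up. A row lasts 1/12 s, in which the tool goes at most 41.7 mm and 7.16 degrees, less where a joint would pass 70% of its speed; a pose out of reach is approached as far as the arm can. A call is refused whole if a number of a shift passes 0.0417 or a number of a turn 7.16, either way. A call with a gripper value outside its range is refused whole. OPENING is the opening, from -1 (shut) to 1 (fully open), set as the call begins (- or left out, the last holds). The fingers move at their own pace and stop on an object; FORCE is the grip in N (left out, the last holds). Time passes only in rows, so rows that do not move let the fingers close, or fill a call up. It gives the time, the measured TCP pose, the force and the opening at its end, in the units of the state.
- monitor.get_obs(): the state, without advancing time (a new reading comes with each control period).
- cams.camera(name): name is "scene" or "top" or "wrist"; returns a dict with "img" (480x640x3 uint8, red, green, blue), "depth" (480x640 float32, m along the optical axis (not along the pixel's ray), 0 where there is no reading), "fx", "fy", "cx", "cy" (pixels), "rvec" (rotation vector, rad) and "tvec" (3), from world to camera coordinates, as OpenCV has them; the wrist camera has in their place "tool_from_camera" (4x4, takes a point from camera to tool coordinates, whose origin is the TCP and whose axes are the flange's). Camera axes: x right, y down, z forward; pixel columns grow to the right and rows downward; lengths in m; the calibration is good to about 2 mm. The wrist camera is an equidistant fisheye: a pixel r from the principal point sees the ray r / f radians off the axis. A picture is of the moment at which its call begins: read the wrist's pose just before it.
- order.job_done(): hands the job in, once; it reports no verdict.
The state is a dict: "time": time; "q": joint angles; "qd": joint speeds; "joint_efforts": joint torques, N m; "ee_pos": TCP position; "tcp_rot": TCP orientation; "wrist_force": force on the tool from outside, world axes, zero at the start; "torque": the same for the moment, N m; "opening": finger opening in m.
Only numpy, scipy, OpenCV 4.12 (cv2) and the standard library are available. Lean on these libraries where they do the work, as an engineer would, in place of code of your own. Each camera call takes 0.05 s, during which the arm holds its last target. There are 200 camera calls.

TASK

Secure the sample jar in the clamping fixture by pushing only: first push the black-lidded jar gently along the plate until it is fully home against the back wall of the pocket, then push the red clamp lever round past its dead point until it snaps into lock against its stop and the rubber pad holds the jar. Keep the jar standing on the plate, never squeeze or lift it, and leave the other things on the bench where they are.

Things in the scene. Friction and masses are not known exactly. Their poses are not given: they have to be found in the camera images.
- fixture: Grey clamping fixture fixed to the bench. Origin: on the bench top under the seat of the jar; z up. Plate 10 mm thick, x -128..42, y -58..66 mm, and a clamp bed x -42..42, y 66..204 mm, on which the lever clamp stands. The aluminium pocket is on the plate, open toward -x.
- jar_seat (a point): Middle of the pocket, 45.5 mm above the bench; same axes as the fixture. Back wall face 30 mm toward +x; side walls 31 mm to either side in y, for x -30..30 mm, then a flared mouth widening to about y = +-54 mm at x = -56 mm. Wall tops 40 mm above the bench. A gap in the +y wall lets the pad in. Fully home, the centre of the jar is at x = about +1 mm, y within 2 mm of 0.
- jar_mid (a point): Centre (half-way up) of the sample jar: cream round jar with black lid, 58 mm diameter, 71 mm high, standing loose on the plate 55 to 90 mm in front (fixture -x) of its seat, up to 12 mm to either side; 45.5 mm above the bench. It slides when pushed low (about 20 mm above the plate) and may tip if pushed near the top.
- clamp_lever (a joint): Angle of the red clamp lever, rad. 0 = open (its start); grows as the lever turns clockwise seen from above. A return spring pushes it back to 0 until the dead point at about 1.2; past that it snaps on by itself to the stop at 1.55 = locked. Pushing at the grip point takes at most about 5 N.
- lever_grip (a point): Point on the axis of the level round red handle, 85 mm from the pivot, where to push; 63 mm above the bench. The bar is 18 mm thick (54 to 72 mm high), 40 to 120 mm from the pivot. Open, it points 155 deg counter-clockwise from fixture +x (toward the robot); locked, 66 deg. Push on its side that faces the jar pocket (fixture -y side when open).
- lever_pivot (a point): On the vertical pivot axis of the lever, at handle height; fixture x = 0, y = +153 mm. The lever turns in a level plane about it. Within 50 mm of it lie the crank, link and plunger, 40 to 67 mm high.
- clamp_pad: Black round rubber pad, 22 mm diameter, on the clamp's plunger, 40 mm above the bench; origin at the centre of its face. It moves along fixture -y by about 30 mm as the lever closes and, sprung, presses the seated jar against the far side wall with about 7 N.
- dropper: Bystander: amber dropper bottle with red bulb, 35 mm diameter, 92 mm high; origin at the centre of its underside. On the bench on the fixture's -y side.
- brass_weight: Bystander: pale brass knob weight, 27 mm diameter, 34 mm high; origin at the centre of its underside.
- flask: Bystander: conical flask, 65 mm diameter, 107 mm high; origin at the centre of its underside. On the bench beyond the lever, fixture +y side.
- bung: Bystander: black rubber bung, 31 mm diameter, 26 mm high; origin at the centre of its underside.
- sample_jar: The sample jar itself (see its centre above); origin at the centre of its underside, z up.

How it is judged (in metres and radians):
On the way, in this order (a step that is already met when the one before it is completed fails the run):
1. the jar is pushed home in the pocket while the lever is still open (x of jar_mid in the frame of fixture above -0.008 m and y of jar_mid in the frame of fixture between -0.01 and 0.01 m and value of joint clamp_lever below 0.3 rad and angle between jar_mid's own z axis and vertical below 0.1 rad), for 0.2 s.
2. the lever has snapped into lock (value of joint clamp_lever above 1.45 rad), for 0.2 s.
At the end, for the whole second after the job is handed in: The lever is locked (joint above 1.45 rad), the pad presses on the jar with more than 2 N, and the jar stands upright (within 0.1 rad) and still on the plate, home in the pocket: its centre no more than 8 mm short of the seat in fixture x and within 10 mm of it in y (x of jar_mid in the frame of fixture above -0.008 m and y of jar_mid in the frame of fixture between -0.01 and 0.01 m and value of joint clamp_lever above 1.45 rad and contact force between clamp_pad and sample_jar above 2 N and angle between jar_mid's own z axis and vertical below 0.1 rad and height (world z) of jar_mid below 0.05 m and linear speed of sample_jar below 0.01 m/s); the robot touches nothing.
It fails at once if the jar is lifted off the plate (centre raised more than 8 mm) (height (world z) of jar_mid above 0.0535 m).
It fails at once if the jar is tipped more than 0.35 rad (angle between jar_mid's own z axis and vertical above 0.35 rad).
It fails at once if the jar is squeezed or shoved by the fingers with more than 35 N (contact force between the fingers and sample_jar above 35 N).
It fails at once if a bystander is moved more than 15 mm (distance of any of dropper, brass_weight, flask, bung from where it was at the start of the episode above 0.015 m).
It also fails if it takes over 48 s, if anything falls off the work surface, if the arm or the gripper's body presses on something with over 40 N, if the wrist force passes 120 N, or if a joint passes its speed limit or range.

## Working session

There is one attempt and no reset: what is moved stays moved. The work goes in short steps, Python scripts to look and compute and a shell command to move; the robot and the scene stay as the last step left them, time stands still between calls to the robot, and variables do not carry over. Pictures are saved under pics/ and viewed, about 8 in all and at most 12, crops included, and the job is handed in when it is done.

```bash
mkdir -p pics
cat > h.py <<'E'
import numpy as np, cv2
from workcell import monitor, cams, order
def shot(n,f):
    c=cams.camera(n); cv2.imwrite(f'pics/{f}.png',c['img'][:,:,::-1]); np.savez(f'pics/{f}.npz',**c); return c
def load(f): return dict(np.load(f'pics/{f}.npz'))
def atz(c,u,v,z):
    R,_=cv2.Rodrigues(c['rvec']); d=R.T@np.array([(u-c['cx'])/c['fx'],(v-c['cy'])/c['fy'],1]); o=-R.T@c['tvec'].ravel()
    return o+d*(z-o[2])/d[2]
def dep(c,u,v):
    R,_=cv2.Rodrigues(c['rvec']); z=float(c['depth'][v,u]); return R.T@(z*np.array([(u-c['cx'])/c['fx'],(v-c['cy'])/c['fy'],1])-c['tvec'].ravel())
E
python3 - <<'E'
from h import *
print(monitor.get_obs())
shot('top','top1');shot('scene','sc1')
E
```

```text
{'time': 0.0, 'q': array([ 6.52602245e+01,  5.01140932e+00,  1.00334318e+01,  9.50983095e+01,
       -1.60758695e-03,  9.00001734e+01]), 'qd': array([ 0.021922  ,  0.00716823, -0.00788836, -0.02216984, -0.03341691,
        0.01954201]), 'joint_efforts': array([ 4.59124367e-04, -5.20381987e+01,  4.64809656e+01,  1.63449801e-02,
        1.15041785e-04,  2.28978841e-06]), 'ee_pos': array([0.23009549, 0.49933209, 0.24757092]), 'tcp_rot': array([-1.79923713e+02,  1.60781640e-03,  1.55260053e+02]), 'wrist_force': array([-0.29991236, -0.23295707,  0.2796318 ]), 'torque': array([ 0.00550699, -0.0145886 ,  0.04317207]), 'opening': 0.08535033539839361}
```

View pics/top1.png

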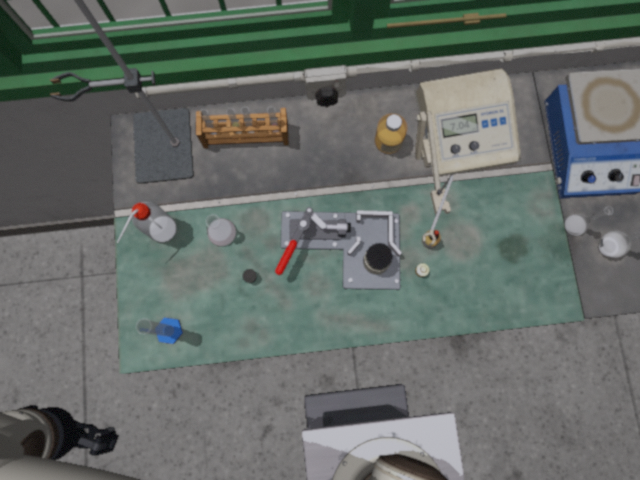

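View pics/sc1.png

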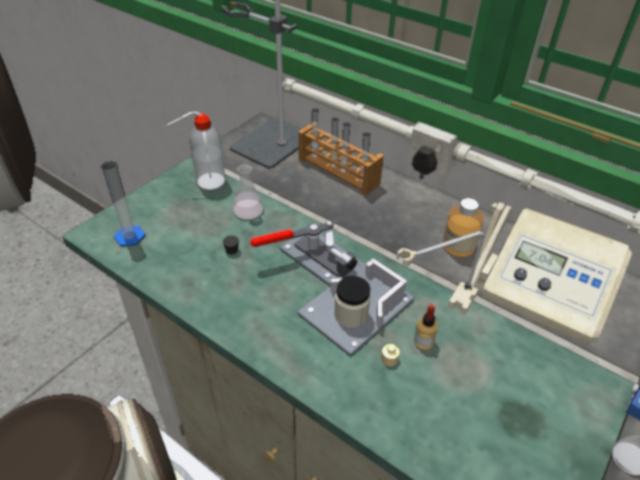

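The top view has the robot at the bottom: the jar lid is at about (378,257), the plate spans (343..400, 212..290), the lever runs (280,272)–(296,243), the bung is at (250,276), the weight at (423,270) and the dropper at (432,238). I'll enlarge it next.

Run:
```python
from h import *
c=load('top1'); im=c['img'][190:310,240:450,::-1]
cv2.imwrite('pics/crop1.png',cv2.resize(im,None,fx=3.8,fy=3.8,interpolation=cv2.INTER_CUBIC))
```

```text
(no output)
```

View pics/crop1.png

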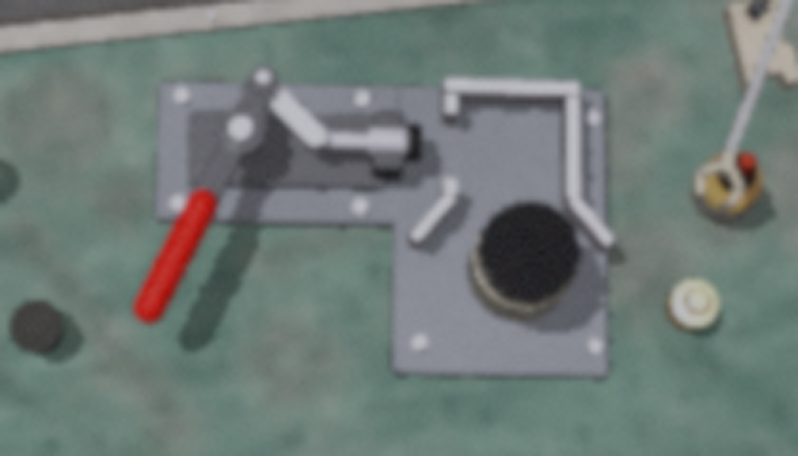

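The plate corners (crop pixels) are (393,374), (607,374), (607,92), (159,83) and (157,222). The lid centre is (529,251), the pivot (240,127), and the lever runs (204,195)–(149,315).

```bash
cat >> h.py <<'E'
def fit(F,W):
    F=np.array(F);W=np.array(W)[:,:2];a=F-F.mean(0);b=W-W.mean(0)
    th=np.arctan2((a[:,0]*b[:,1]-a[:,1]*b[:,0]).sum(),(a*b).sum());R=np.array([[np.cos(th),-np.sin(th)],[np.sin(th),np.cos(th)]])
    t=W.mean(0)-R@F.mean(0); return th,R,t,W-(F@R.T+t)
E
python3 - <<'E'
from h import *
c=load('top1')
g=lambda u,v,z:atz(c,240+(u+.5)/3.8-.5,190+(v+.5)/3.8-.5,z)
F=[(-.128,.066),(-.128,-.058),(.042,-.058),(.042,.204),(-.042,.204)]
W=[g(u,v,.01) for u,v in[(393,374),(607,374),(607,92),(159,83),(157,222)]]
th,R,t,r=fit(F,W);print(np.degrees(th),t,(r*1000).round(1))
f=lambda p:((p[:2]-t)@R*1000).round(1)
for n,u,v,z in[('lid',529,251,.081),('pivot',240,127,.075),('leverbase',204,195,.063),('levertip',149,315,.063),('bung',38,327,.026),('weight',694,304,.034),('dropper',727,187,.05),('padface',417,142,.04),('wallbackL',445,80,.04),('wallbackR',578,84,.04),('mouthR',612,243,.04),('mouthL',414,238,.04)]:
    p=g(u,v,z);print(n,p.round(4),f(p))
print(dep(c,379,256),dep(c,285,262))
for n,p in[('seat',(0,0)),('lever_grip',(.085*np.cos(np.radians(155)),.153+.085*np.sin(np.radians(155))))]:print(n,R@p+t)
E
```

```text
-7.367997641893789 [ 0.55011659 -0.04300129] [[ 0.3 -0.4]
 [ 2.6  1.7]
 [-1.9  0. ]
 [-0.9  0.1]
 [-0.  -1.5]]
lid [ 0.4816 -0.0388  0.081 ] [-68.5  -4.6]
pivot [0.5692 0.1094 0.075 ] [ -0.6 153.6]
leverbase [0.5359 0.1333 0.063 ] [-36.7 173. ]
levertip [0.4727 0.1699 0.063 ] [-104.1  201.2]
bung [0.4788 0.2348 0.026 ] [-106.4  266.3]
weight [ 0.4493 -0.1328  0.034 ] [ -88.4 -101.9]
dropper [ 0.5106 -0.1578  0.05  ] [ -24.5 -118.9]
padface [0.558  0.0107 0.04  ] [ 0.9 54.3]
wallbackL [ 0.5923 -0.0096  0.04  ] [37.6 38.5]
wallbackR [ 0.5815 -0.0848  0.04  ] [ 36.5 -37.4]
mouthR [ 0.4879 -0.0909  0.04  ] [-55.5 -55.5]
mouthL [0.5032 0.0192 0.04  ] [-54.5  55.7]
[ 0.48075174 -0.03886742  0.08192089] [0.49137397 0.15450512 0.07361064]
seat [ 0.55011659 -0.04300129]
lever_grip [0.49794426 0.15424057]
```

Fixture found: origin (0.550, -0.043), yaw -7.4°. Known features check to within about 3 mm. The jar is at fixture (-68.5, -4.6) mm. I'll travel over with the fingers half shut, to form a self-centring notch.

```bash
python3 -m handwheel '[[-0.018,-0.033,0,0,0,0],[-0.018,-0.033,0,0,0,0],[-0.018,-0.033,0,0,0,0],[-0.018,-0.033,0,0,0,0],[-0.018,-0.033,0,0,0,0],[-0.018,-0.033,0,0,0,0],[-0.018,-0.033,0,0,0,0],[-0.018,-0.033,0,0,0,0]]' -0.53 20
cat >> h.py <<'E'
from scipy.spatial.transform import Rotation as Ro
TH=np.radians(-7.37);O=np.array([.5501,-.0430])
def fx(x,y,z): return np.r_[Ro.from_euler('z',TH).as_matrix()[:2,:2]@[x,y]+O,z]
def st():
    o=monitor.get_obs();p=o['ee_pos'];r=Ro.from_euler('xyz',o['tcp_rot'],degrees=True);return o,p,r
def rel(target,tilt=0):
    "shift in present tool axes to TCP target (fixture x,y,z m); remaining turn to x=-fx,y=+fy frame with tilt"
    o,p,r=st();d=r.inv().apply(fx(*target)-p)
    g=Ro.from_euler('xyz',[180,0,180-7.37],degrees=True)*Ro.from_euler('y',tilt,degrees=True)
    tip=p+r.apply([0,0,.017]);R=Ro.from_euler('z',TH).as_matrix()[:2,:2]
    print('t',round(o['time'],2),'tipfix',(R.T@(tip[:2]-O)*1000).round(1),'tipz',(tip[2]*1000).round(1),'shift',d.round(4),'turn',(r.inv()*g).as_rotvec(degrees=True).round(1),'F',o['wrist_force'].round(1),'op',round(o['opening'],4))
E
python3 -c "
from h import *
rel((-.136,-.0046,.15),-10)"
```

```text
time: 0.77
ee_pos: [0.2499, 0.1979, 0.248]
tcp_rot: [-180.0, 0.0, 155.3]
wrist_force: [1.1, -0.2, 0.8]
opening: 0.02
t 0.77 tipfix [-328.6  200.4] tipz 231.0 shift [-0.2449 -0.1383  0.098 ] turn [ -1.5  -9.9 -17.3] F [ 1.1 -0.2  0.8] op 0.02
```

```bash
python3 -m handwheel '[[-0.031,-0.017,0.012,0,0,0],[-0.031,-0.017,0.012,0,0,0],[-0.031,-0.017,0.012,0,0,0],[-0.031,-0.017,0.012,0,0,0],[-0.031,-0.017,0.012,0,0,0],[-0.031,-0.017,0.012,0,0,0],[-0.031,-0.017,0.012,0,0,0],[-0.029,-0.019,0.012,0,0,0]]'
python3 -m handwheel '[[0,0,0,0,0,-5.8],[0,0,0,0,0,-5.8],[0,0,0,0,0,-5.8],[0,0,0,0,-5,0],[0,0,0,0,-5,0],[0,0,0,0,0,0],[0,0,0,0,0,0],[0,0,0,0,0,0]]'
python3 -c "
from h import *
rel((-.136,-.0046,.042),-10)"
```

```text
time: 1.43
ee_pos: [0.4168, -0.0306, 0.1515]
tcp_rot: [180.0, 0.0, 155.2]
wrist_force: [0.6, 0.5, 0.2]
opening: 0.02
time: 2.1
ee_pos: [0.4162, -0.0288, 0.1526]
tcp_rot: [180.0, 9.9, 172.7]
wrist_force: [0.0, 0.6, 0.3]
opening: 0.0202
t 2.1 tipfix [-131.7   -3.1] tipz 135.9 shift [ 0.0205 -0.0015  0.1087] turn [ 0.  -0.1  0. ] F [0.  0.6 0.3] op 0.0202
```

```bash
python3 -m handwheel '[[0.003,0,0.016,0,0,0],[0.003,0,0.016,0,0,0],[0.003,-0.0005,0.016,0,0,0],[0.003,-0.0005,0.016,0,0,0],[0.003,-0.0005,0.016,0,0,0],[0.003,0,0.016,0,0,0],[0.0025,0,0.0127,0,0,0],[0,0,0,0,0,0]]'
python3 -c "
from h import *
rel((-.09,-.0046,.042),-10); shot('wrist','w1'); shot('scene','sc2')
a=cv2.imread('pics/w1.png');b=cv2.imread('pics/sc2.png')[180:380,230:480]
cv2.imwrite('pics/p2.png',np.hstack([cv2.resize(a,(400,300)),cv2.resize(b,(375,300))]))"
```

```text
time: 2.77
ee_pos: [0.4134, -0.03, 0.0388]
tcp_rot: [-180.0, 9.6, 172.7]
wrist_force: [-0.9, -0.0, 0.2]
opening: 0.02
t 2.77 tipfix [-134.4   -4.7] tipz 22.0 shift [-0.0471  0.0001  0.0048] turn [-0.  -0.4  0. ] F [-0.9 -0.   0.2] op 0.02
```

View pics/p2.png

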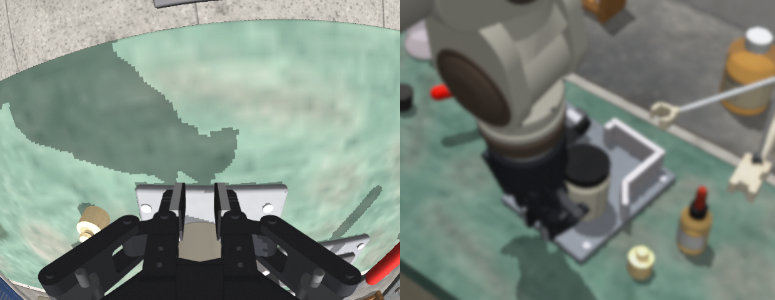

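The notch is lined up with the jar, which shows at (200,240) between the fingers in the left half. I'll push now, gently.

```bash
python3 -m handwheel '[[-0.0049,0,0.0009,0,0,0],[-0.0049,0,0.0009,0,0,0],[-0.0049,0,0.0009,0,0,0],[-0.0049,0,0.0009,0,0,0],[-0.0039,0,0.0007,0,0,0],[-0.0039,0,0.0007,0,0,0],[-0.0039,0,0.0007,0,0,0],[-0.0039,0,0.0007,0,0,0]]'
python3 -m handwheel '[[-0.0039,0.0006,0.0007,0,0,0],[-0.0039,0.0006,0.0007,0,0,0],[-0.0039,0.0006,0.0007,0,0,0],[-0.0039,0.0006,0.0007,0,0,0],[-0.0039,0.0006,0.0007,0,0,0],[-0.0039,0.0006,0.0007,0,0,0],[-0.0039,0.0006,0.0007,0,0,0],[-0.0039,0.0005,0.0007,0,0,0]]'
python3 -c "
from h import *
rel((-.05,0,.039),-10); shot('top','t2'); shot('scene','sc3')
a=cv2.imread('pics/t2.png')[190:310,300:460];b=cv2.imread('pics/sc3.png')[210:370,270:480]
cv2.imwrite('pics/p3.png',np.hstack([cv2.resize(a,(400,300)),cv2.resize(b,(394,300))]))"
```

```text
time: 3.53
ee_pos: [0.4503, -0.0347, 0.0414]
tcp_rot: [-180.0, 10.0, 172.7]
wrist_force: [-1.8, 0.1, 1.0]
opening: 0.02
time: 4.2
ee_pos: [0.4826, -0.034, 0.0414]
tcp_rot: [-180.0, 10.0, 172.7]
wrist_force: [-1.4, 0.3, 1.6]
opening: 0.0203
t 4.2 tipfix [-65.2   0.2] tipz 24.6 shift [-0.0174 -0.0002  0.0055] turn [0. 0. 0.] F [-1.4  0.3  1.6] op 0.0203
```

View pics/p3.png

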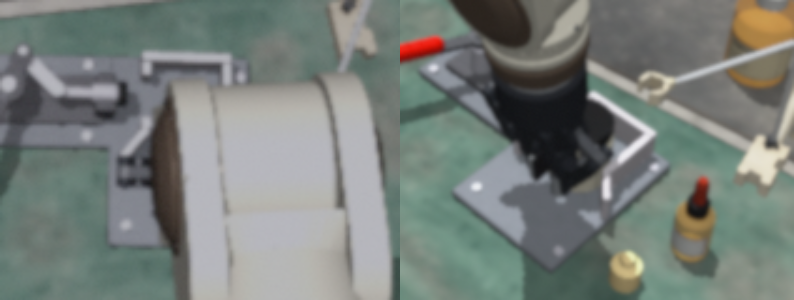

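The jar is upright, moving with the fingers and entering the pocket (lid at about (598,120) in the right half). I'll keep pushing, slowing near the end.

```bash
python3 -m handwheel '[[-0.003,0,0.0005,0,0,0],[-0.003,0,0.0005,0,0,0],[-0.003,0,0.0005,0,0,0],[-0.003,0,0.0005,0,0,0],[-0.003,0,0.0005,0,0,0],[-0.003,0,0.0005,0,0,0],[-0.003,0,0.0005,0,0,0],[-0.002,0,0.0004,0,0,0]]'
python3 -c "
from h import *
rel((-.04,0,.041),-10)"
python3 -m handwheel '[[-0.001,0,0.0002,0,0,0],[-0.001,0,0.0002,0,0,0],[-0.001,0,0.0002,0,0,0],[-0.001,0,0.0002,0,0,0],[-0.0005,0,0.0001,0,0,0],[-0.0005,0,0.0001,0,0,0],[0,0,0,0,0,0],[0,0,0,0,0,0]]'
python3 -c "
from h import *
rel((-.04,0,.041),-10)"
```

```text
time: 4.97
ee_pos: [0.5057, -0.0371, 0.0415]
tcp_rot: [-180.0, 10.0, 172.7]
wrist_force: [-0.8, 0.5, -0.6]
opening: 0.0202
t 4.97 tipfix [-41.8   0.1] tipz 24.8 shift [-0.0046 -0.0001  0.0014] turn [0. 0. 0.] F [-0.8  0.5 -0.6] op 0.0202
time: 5.63
ee_pos: [0.5104, -0.0377, 0.0415]
tcp_rot: [-180.0, 10.0, 172.7]
wrist_force: [-0.1, -0.1, 0.2]
opening: 0.0199
t 5.63 tipfix [-37.1   0.1] tipz 24.7 shift [ 0.     -0.0001  0.0005] turn [0. 0. 0.] F [-0.1 -0.1  0.2] op 0.0199
```

```bash
python3 -m handwheel '[[-0.001,0,0.0002,0,0,0],[-0.0005,0,0.0001,0,0,0],[-0.0005,0,0.0001,0,0,0],[-0.0005,0,0.0001,0,0,0],[-0.0005,0,0.0001,0,0,0],[0,0,0,0,0,0],[0,0,0,0,0,0],[0,0,0,0,0,0]]'
python3 -c "
from h import *
rel((-.04,0,.041),-10); shot('scene','sc4'); shot('wrist','w4')
a=cv2.imread('pics/w4.png');b=cv2.imread('pics/sc4.png')[230:350,290:450]
cv2.imwrite('pics/p4.png',np.hstack([cv2.resize(a,(400,300)),cv2.resize(b,(400,300),interpolation=cv2.INTER_CUBIC)]))"
```

```text
time: 6.3
ee_pos: [0.5128, -0.038, 0.0411]
tcp_rot: [-180.0, 9.9, 172.7]
wrist_force: [-5.5, 0.7, 2.3]
opening: 0.0203
t 6.3 tipfix [-34.8   0.1] tipz 24.4 shift [ 0.0023 -0.0001 -0.0003] turn [ 0.  -0.1  0. ] F [-5.5  0.7  2.3] op 0.0203
```

View pics/p4.png

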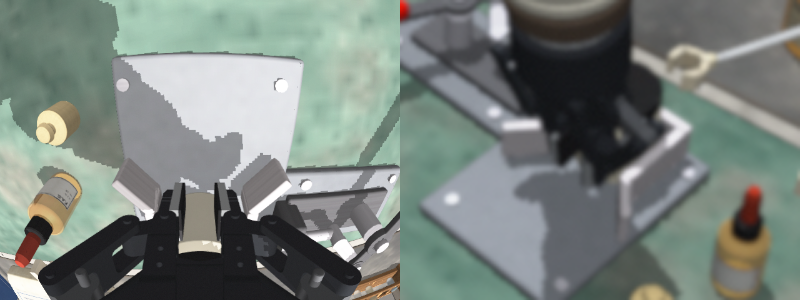

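Wrist force rose to 5.5 N, so the jar is against the back wall. I'll back off, lift and check from above.

```bash
python3 -m handwheel '[[0.003,0,-0.0005,0,0,0],[0.01,0,-0.0017,0,0,0],[0.015,0,-0.0026,0,0,0],[0.025,0,-0.0044,0,0,0],[0.03,0,-0.005,0,0,0],[0.03,0,-0.005,0,0,0],[0.02,0,-0.0035,0,0,0],[0,0,0,0,0,0]]' -1
python3 -m handwheel '[[-0.006,0,-0.03,0,0,0],[-0.006,0,-0.03,0,0,0],[-0.006,0.02,-0.03,0,0,0],[0,0.03,0,0,5,0],[0,0.035,0,0,5,0],[0,0.035,0,0,0,0],[0,0.035,0,0,0,0],[0,0.03,0,0,0,0]]'
python3 -c "
from h import *
rel((-.07,.165,.062),0); c=shot('top','t5');
cv2.imwrite('pics/p5.png',cv2.resize(c['img'][190:310,240:450,::-1],None,fx=3.8,fy=3.8,interpolation=cv2.INTER_CUBIC))"
```

```text
time: 7.07
ee_pos: [0.377, -0.0206, 0.0404]
tcp_rot: [-180.0, 10.0, 172.7]
wrist_force: [-0.3, 0.8, 0.8]
opening: 0.0
time: 7.73
ee_pos: [0.4064, 0.1648, 0.1321]
tcp_rot: [180.0, 0.0, 172.7]
wrist_force: [0.5, -0.9, 0.6]
opening: -0.0002
t 7.73 tipfix [-169.2  187.7] tipz 115.1 shift [-0.0991 -0.0228  0.0701] turn [0. 0. 0.] F [ 0.5 -0.9  0.6] op -0.0002
```

View pics/p5.png

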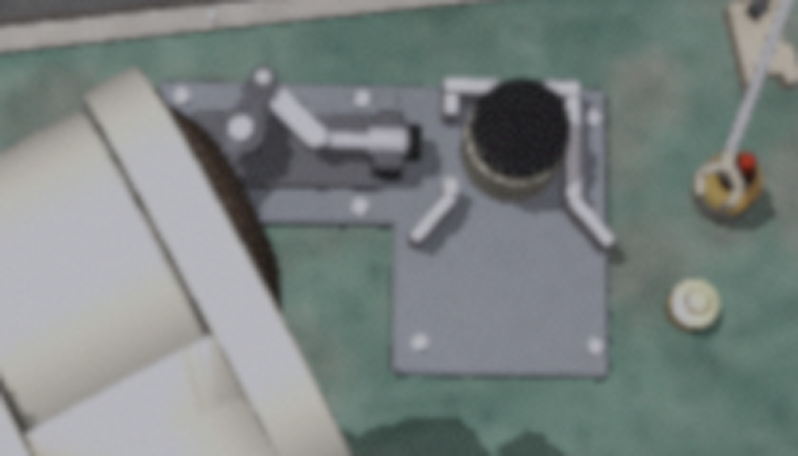

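The jar lid at crop (518,128) means it is home (computed below), the lever is still open, and the bystanders haven't moved. Next is the lever path.

Run:
```python
from h import *
c=load('t5');p=atz(c,240+518.5/3.8-.5,190+128.5/3.8-.5,.081)
print('lid fix',Ro.from_euler('z',-TH).as_matrix()[:2,:2]@(p[:2]-O)*1000)
rel((-.095,.151,.062),0)
prev=np.array([-.095,.151])
for f in [155,145,135,125,115,105,95,85,80,76]:
    a=np.radians(f);n=np.array([np.sin(a),-np.cos(a)])
    w=np.array([0,.153])+.085*np.array([np.cos(a),np.sin(a)])-n*(.009+.011*abs(n[0])+.0145*abs(n[1]))
    print(f,(w*1000).round(),'tool d',((w-prev)*[-1,1]*1000).round(1));prev=w
```

```text
lid fix [-0.08279813  1.0805344 ]
t 7.78 tipfix [-169.1  191.1] tipz 115.0 shift [-0.0739 -0.0404  0.07  ] turn [0.1 0.1 0.1] F [-3.9  0.7 -1.5] op 0.0002
155 [-88. 165.] tool d [-6.6 13.6]
145 [-85. 179.] tool d [-3.1 14.8]
135 [-79. 194.] tool d [-6.  14.5]
125 [-70. 208.] tool d [-8.9 13.5]
115 [-59. 219.] tool d [-11.7  11.9]
105 [-45. 229.] tool d [-14.1   9.6]
95 [-29. 236.] tool d [-16.    6.8]
85 [-14. 240.] tool d [-14.8   3.7]
80 [ -7. 241.] tool d [-6.5  1.1]
76 [ -2. 241.] tool d [-5.3  0.5]
```

```bash
python3 -m handwheel '[[-0.019,-0.01,0,0,0,0],[-0.019,-0.01,0,0,0,0],[-0.018,-0.01,0,0,0,0],[-0.018,-0.01,0,0,0,0],[0,0,0.02,0,0,0],[0,0,0.025,0,0,0],[0,0,0.025,0,0,0],[0,0,0,0,0,0]]'
python3 -c "
from h import *
rel((-.088,.165,.062),0)"
```

```text
time: 8.45
ee_pos: [0.472, 0.1126, 0.0578]
tcp_rot: [-179.9, -0.3, 172.6]
wrist_force: [-0.3, -0.4, -0.8]
opening: 0.0
t 8.45 tipfix [-97.5 144.2] tipz 40.8 shift [-0.0094  0.0207 -0.0043] turn [-0.1 -0.3  0. ] F [-0.3 -0.4 -0.8] op 0.0
```

```bash
python3 -m handwheel '[[-0.005,0.01,0,0,0,0],[-0.0045,0.01,0,0,0,0],[-0.0015,0.0075,0,0,0,0],[-0.0015,0.0075,0,0,0,0],[-0.003,0.0072,0,0,0,0],[-0.003,0.0072,0,0,0,0],[-0.0045,0.0068,0,0,0,0],[-0.0045,0.0068,0,0,0,0]]'
python3 -c "
from h import *
rel((-.059,.219,.062),0)"
```

```text
time: 9.12
ee_pos: [0.5092, 0.1727, 0.0624]
tcp_rot: [-180.0, -0.0, 172.7]
wrist_force: [-1.1, -3.8, 0.0]
opening: -0.0002
t 9.12 tipfix [-68.2 208.7] tipz 45.4 shift [-0.0092  0.0103  0.0004] turn [-0. -0.  0.] F [-1.1 -3.8  0. ] op -0.0002
```

Contact force is about 4 N, as expected for the spring. I'll carry on round the arc past the dead point.

```bash
python3 -m handwheel '[[-0.0045,0.0052,0,0,0,0],[-0.0047,0.0051,0,0,0,0],[-0.007,0.0048,0,0,0,0],[-0.007,0.0048,0,0,0,0],[-0.008,0.0034,0,0,0,0],[-0.008,0.0034,0,0,0,0],[-0.0074,0.0018,0,0,0,0],[-0.0074,0.0018,0,0,0,0]]'
python3 -c "
from h import *
rel((-.002,.241,.062),0)"
python3 -m handwheel '[[-0.005,0.0005,0,0,0,0],[-0.005,0.0005,0,0,0,0],[-0.003,0,0,0,0,0],[0,0,0,0,0,0],[0,0,0,0,0,0],[0.01,0,0,0,0,0],[0.01,0,0,0,0,0],[0.01,0,0,0,0,0]]'
python3 -c "
from h import *
rel((-.10,.241,.062),0)"
```

```text
time: 9.78
ee_pos: [0.5673, 0.1957, 0.0623]
tcp_rot: [180.0, 0.0, 172.7]
wrist_force: [-0.3, 0.0, 0.2]
opening: -0.0003
t 9.78 tipfix [-13.6 239. ] tipz 45.3 shift [-0.0116  0.002   0.0003] turn [0. 0. 0.] F [-0.3  0.   0.2] op -0.0003
time: 10.45
ee_pos: [0.5482, 0.1986, 0.0623]
tcp_rot: [-180.0, -0.0, 172.7]
wrist_force: [0.1, 0.1, 0.3]
opening: -0.0002
t 10.45 tipfix [-32.9 239.3] tipz 45.3 shift [0.0671 0.0017 0.0004] turn [-0. -0.  0.] F [0.1 0.1 0.3] op -0.0002
```

Retreat toward -x, lift, and move aside to look.

```bash
python3 -m handwheel '[[0.015,0,0,0,0,0],[0.02,0,-0.01,0,0,0],[0.02,0,-0.025,0,0,0],[0.02,0,-0.035,0,0,0],[0.035,0,-0.02,0,0,0],[0.035,0,0,0,0,0],[0.03,0,0,0,0,0],[0,0,0,0,0,0]]'
python3 -c "
from h import *
rel((-.10,.241,.062),0); c=shot('top','t6');d=shot('scene','sc6')
a=c['img'][190:310,240:450,::-1];b=d['img'][200:370,220:450,::-1]
cv2.imwrite('pics/p6.png',np.hstack([cv2.resize(a,(400,229),interpolation=2),cv2.resize(b,(310,229),interpolation=2)]))"
```

```text
time: 11.12
ee_pos: [0.3714, 0.221, 0.1532]
tcp_rot: [179.9, -0.0, 172.8]
wrist_force: [0.8, -0.3, -0.2]
opening: 0.0002
t 11.12 tipfix [-211.1  238.9] tipz 136.2 shift [-0.1111  0.0018  0.0912] turn [ 0.1 -0.   0.2] F [ 0.8 -0.3 -0.2] op 0.0002
```

View pics/p6.png

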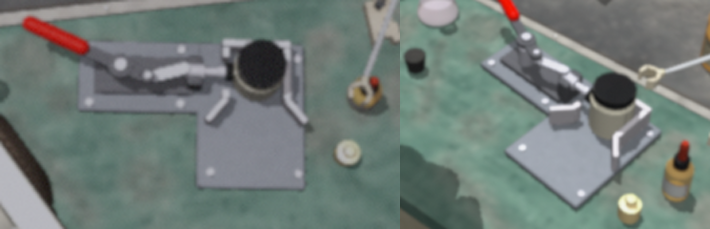

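The lever looks swung over, the pad touches the jar, and the jar is upright. I'll check numerically, with an enlarged crop.

Run:
```python
from h import *
c=load('t6');Ri=Ro.from_euler('z',-TH).as_matrix()[:2,:2]
h=cv2.cvtColor(c['img'],cv2.COLOR_RGB2HSV)[190:260,240:300]
m=((h[...,0]<8)|(h[...,0]>172))&(h[...,1]>170)&(h[...,2]>70)
v,u=np.nonzero(m);P=np.array([Ri@(atz(c,a+240,b+190,.068)[:2]-O) for a,b in zip(u,v)])
q=P-P.mean(0);e=np.linalg.svd(q)[2][0];e*=np.sign(e[1]);print('lever n',len(P),'dir',np.degrees(np.arctan2(e[1],e[0])),'from pivot',np.degrees(np.arctan2(P.mean(0)[1]-.153,P.mean(0)[0])),P.mean(0))
cv2.imwrite('pics/p7.png',cv2.resize(c['img'][190:260,250:410,::-1],None,fx=5,fy=5,interpolation=2))
```

```text
lever n 241 dir 65.56668454832028 from pivot 66.2046039210882 [0.03204272 0.22566639]
```

View pics/p7.png

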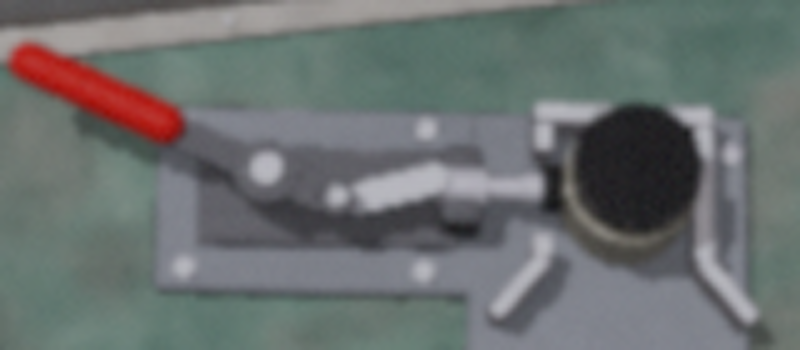

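The lever is at 66° (locked stop). The lid centre is at crop (637,168), pressed about 2 mm toward the far wall, with the pad touching it at (552,187). Handing in.

```bash
python3 -c "
from h import *
print(monitor.get_obs()['wrist_force'].round(1)); print(order.job_done())"
```

```text
[ 0.9  0.  -0. ]
the job is handed in; nothing more can be done
None
```

The jar is home in the pocket and the clamp lever is locked against its stop. I handed the job in at about 11 s of the 48 s allowed.

- **Jar:** I pushed it low along the plate with the half-shut fingers until it met the back wall. The highest wrist force I read was about 6 N. The top camera then put the lid centre at fixture (0, +1) mm, with the lever still open.
- **Lever:** I pushed it round with the shut fingers at about 4 N until it snapped over. The image puts it at 65.6–66.2°, where 66° is locked (about 1.55 rad).
- **Last look:** The jar stands upright. The pad touches it and has pressed it about 2 mm toward the far wall. The dropper, weight and bung show no movement in the pictures; I did not measure the flask again. The arm is clear of everything.

No check failed or disagreed. I saw the pad touching the jar, but its force could not be measured directly.

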